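# Snap the dust cover onto the carrier that holds the objective

### The job

Two identical white lens carriers stand on the bench; one holds the squat black microscope objective, the other the taller black eyepiece. Take the blue dust cover by its handle, set it square over the carrier with the objective and press it straight down until both spring catches snap over it and it sits fully home. Finish still holding it: keep your hand on the cover, pressing it down firmly with about 10 N, and leave the eyepiece where it stands.

Things in the scene. Friction and masses are not known exactly. Their poses are not given: they have to be found in the camera images.
- cover_grip (a point): Centre of the white handle of the loose blue dust cover: a bar 50 mm long (along the point's x), 14 mm wide (y: pinch it across this) and 24 mm tall, so this point is 12 mm above the cover's flat blue top and 12 mm below the handle's upper face. z points up. The cover starts standing on the bench, open side down.
- cover_base (a point): Centre of the cover's open lower edge, 54 mm below the handle's centre; same axes as cover_grip. On the cover's two +-y sides a rounded rib stands out 4 mm and runs along x, 5 mm above the lower edge; the cover is 72 mm wide over the ribs.
- cover: The blue dust cover: an upside-down square box, 64 x 64 mm outside, 58 x 58 mm inside, 42 mm high (66 mm with the handle), about 0.12 kg. Origin at cover_base. It fits either way round (yaw or yaw + pi), but not a quarter turn off. It is high enough for the objective, not for the eyepiece.
- carrier_1_seat (a point): Centre of the floor of the first lens carrier, 8 mm above the bench: cover_base comes to rest here when the cover is fully home, with its x axis along this x axis (either way round). Set down loosely, the cover rests on the catch noses about 14 mm above home. z up.
- carrier_2_seat (a point): The same point of the second carrier. On both: pushing the cover past the catches takes about 7 to 10 N (most at 13 to 10 mm above home); some 7 mm above home the resistance suddenly drops away and the catches even pull the cover down, until it lands on the rigid floor.
- carrier_1: First carrier, fixed: white plate 90 (x) x 112 (y) x 8 mm, origin under its centre. Grey fences with round tops across its +-x ends, 30 mm high, inner faces 68 mm apart. Grey catch housings with round tops on its +-y sides, 34 mm high, inner faces 76 mm apart; from each a steel spring nose, 10 mm thick, stands 5 mm inwards, its middle 12.5 mm above the floor.
- carrier_2: Second carrier, identical to the first in every respect.
- objective_mid (a point): Centre (half-way up) of the spare microscope objective: squat black stepped cylinder, 42 mm across, 31 mm high, standing loose on the floor of one of the carriers; which one differs from run to run.
- eyepiece_mid (a point): Centre (half-way up) of the spare eyepiece: black, 38 mm across, 48 mm high, standing loose on the floor of the other carrier; not to be moved.
There are look-alikes about, which are no part of the job. Leave any green or purple look-alike of the part that bears objective_mid alone.

How it is judged:
By the outcome, as a careful person would: the job done as asked, in the order asked, and still so for the second after the job is handed in, while the arm keeps its last pose, push and grip.
It also fails if it takes over 48 s, if anything falls off the work surface, if the arm or the gripper's body presses on something with over 40 N, if the wrist force passes 120 N, or if a joint passes its speed limit or range.

### The arm

A 7-joint arm with a two-finger parallel gripper is mounted at the origin on a cart in front of the work surface, level with it; the furniture and walls round the work are solid. World frame = base frame: x ahead of the robot, y to its left, z up, the work surface at z = 0. Lengths are in mm, angles in rad, forces in N, time in s.
With the tool pointing down it reaches from about 350 to 900 mm from the base axis. Payload 19.9 kg.
Tool frame: the origin (TCP) lies at the very end of the fingers, on their centre line; the grasp point (between the pads) lies 19 mm behind it (bot.tcp_to_grasp is the distance from the TCP to the grasp point, in mm); z points along the fingers, y is the line along which they close (so a half turn about z gives the same grasp; the last joint's range is limited). The gripper opens to 94 mm and grips with 3 to 60 N. Pads are 16 mm wide; open, the fingers measure 119 mm over their backs; the gripper's body (75 mm by 177 mm) begins 78 mm behind the grasp point.
Start: joints at [-1.169, 0.417, -0.01, 1.614, 0.005, 1.111, -0.053], TCP at [267.782, 564.705, 205.425] pointing down, gripper open.
Joint ranges: [-2.81, 2.81], [-0.39, 2.02], [-1.27, 1.25], [0.06, 2.57], [-1.19, 4.33], [0.19, 2], [-2.82, 2.82]. Speed limits (rad/s): [1.89, 1.89, 2.39, 2.39, 3.01, 3.01, 3.01].

### API

Orientations are given as a unit quaternion [w, x, y, z].
In Python, from cell import bot, vision, ticket gives the robot as it stands.
- The arm moves only by the shell command python3 -m inch 'ROWS' [OPENING] [FORCE]. ROWS is JSON, a list that holds one entry, the list of rows, each a list of 6 numbers: the shift along the tool's x, y, z each as a share of 0.12 m, from -1 to 1, then the turn, a rotation vector about the tool's x, y, z each as a share of 120 degrees, from -1 to 1. In form: [[[x, y, z, ax, ay, az], ...]]. A call has 1 to 12 rows; each row shifts and turns the commanded pose from where the row before left it, along the tool's axes as they then stand; what a row does not reach is not made up. A row lasts 1/10 s, in which the tool goes at most 50 mm and 8.59 degrees, less where a joint would pass 70% of its speed; a pose out of reach is approached as far as the arm can. A call with a number of a shift or a turn outside -1 to 1 is refused whole. A call with a gripper value outside its range is refused whole. OPENING is the gripper command: -1 is fully open, 1 is shut, values between are in proportion, set as the call begins (- or left out, the last holds). The fingers move at their own pace and stop on an object; FORCE is the grip in N (left out, the last holds). Time passes only in rows, so rows that do not move let the fingers close. It gives the time, the measured TCP pose, the force, the opening and the grip force at its end, in the units of the state.
- bot.get_obs(): the state, without advancing time (a new reading comes with each control period).
- vision.camera(name): name is "scene" or "top" or "wrist"; returns a dict with "pixels" (384x512x3 uint8, red, green, blue), "range_z" (384x512 float32, mm along the optical axis (not along the pixel's ray), 0 where there is no reading), "fovy" (degrees; the focal length in pixels is half the picture's height over the tangent of half this angle, whatever the lens; pixels are square), "cx", "cy" (the principal point, pixels), "eye" and "attitude" of the camera in the world; the wrist camera has in their place "tool_from_camera" (4x4, takes a point from camera to tool coordinates, whose origin is the TCP and whose axes are the flange's). Camera axes: x right, y down, z forward; pixel columns grow to the right and rows downward; lengths in mm; the calibration is good to about 2 mm. A picture is of the moment at which its call begins: read the wrist's pose just before it.
- ticket.job_done(): hands the job in; it is judged then, once.
The state is a dict: "t": time; "joint_pos": joint angles; "qvel": joint speeds; "effort": joint torques, N m; "tool_pos": TCP position; "tool_rot": TCP orientation; "force": force on the tool from outside, world axes, zero at the start; "wrist_torque": the same for the moment, N m; "opening": finger opening in mm; "gripper_force": force on a finger pad.
Only numpy, scipy, OpenCV 4.12 (cv2) and the standard library are available. Lean on these libraries where they do the work, as an engineer would, in place of code of your own. Each camera call takes 0.05 s, during which the arm holds its last target. There are 200 camera calls.

## Working session

There is one attempt and no reset: what is moved stays moved. The work goes in short steps, Python scripts to look and compute and a shell command to move; the robot and the scene stay as the last step left them, time stands still between calls to the robot, and variables do not carry over. Pictures are saved under pics/ and viewed, at most 10 in all, crops included, and the job is handed in when it is done.

```bash
mkdir -p pics; ls; cat > h.py <<'E'
import numpy as np, cv2
from cell import bot, vision, ticket
from scipy.spatial.transform import Rotation as R
def rot(q): return R.from_quat([q[1],q[2],q[3],q[0]]).as_matrix()
def grab(n):
    o=bot.get_obs(); c=vision.camera(n); h,w=c['range_z'].shape
    f=h/2/np.tan(np.radians(c['fovy'])/2)
    if n=='wrist':
        T=np.array(c['tool_from_camera']); Rt=rot(o['tool_rot']); A=Rt@T[:3,:3]; e=Rt@T[:3,3]+np.array(o['tool_pos'])
    else:
        a=np.array(c['attitude']); A=rot(a) if a.size==4 else a; e=np.array(c['eye'])
    v,u=np.mgrid[:h,:w]; z=c['range_z']
    P=np.stack([(u-c['cx'])/f*z,(v-c['cy'])/f*z,z],-1)@A.T+e
    P[z==0]=np.nan
    return c['pixels'],P,A,e,f,c
def save(n,px): cv2.imwrite('pics/'+n,cv2.cvtColor(px,cv2.COLOR_RGB2BGR))
E
python3 - <<'E'
from h import *
for n in ('top','scene'):
    px,P,A,e,f,c=grab(n); save(n+'1.png',px); print(n,e,A.tolist(),f,c['cx'],c['cy'])
    np.savez(n+'.npz',px=px,P=P)
print(bot.get_obs())
E
```

```text
pics
top [ 272.47352699    5.81722115 1092.55421211] [[0.010832842746085983, -0.9822293911172001, 0.18737148327206304], [-0.9996398165070756, -0.015238965424538285, -0.022090975227232246], [0.0245537527017569, -0.1870646870959994, -0.9820406896203114]] 473.49954163014894 260.899845938269 195.61590376613296
scene [-461.97718397  642.28067858  651.35555539] [[-0.5682177883310477, -0.36294726364244406, 0.7385105475473148], [-0.8226653174767509, 0.2709727769625811, -0.49979548774079996], [-0.01871684922868816, -0.8915397007198556, -0.4525556778953293]] 462.0335462834432 249.119233377062 195.4562653654959
{'t': 0.1, 'joint_pos': array([-1.16947514,  0.41788757, -0.0103265 ,  1.61412242,  0.0046959 ,
        1.1107326 , -0.05299211]), 'qvel': array([-1.37218935e-04, -2.11968588e-03, -4.97473912e-05, -1.17346756e-03,
       -3.65265420e-04, -6.31724520e-04, -1.21755398e-03]), 'effort': array([ 2.07419012e-03, -8.52580404e+01,  6.40716702e-01, -4.26696181e+01,
       -4.88533289e-02,  1.64329569e-02,  4.50590937e-05]), 'tool_pos': array([267.65065039, 564.3959492 , 204.90087352]), 'tool_rot': array([-8.71783416e-05,  2.19588610e-01,  9.75592397e-01, -5.56150232e-04]), 'force': array([-0.03557676, -0.50050967,  0.42350951]), 'wrist_torque': array([-0.03068336, -0.01722021,  0.00913269]), 'gripper_force': 0.0, 'opening': 93.993541869425}
```

View pics/top1.png

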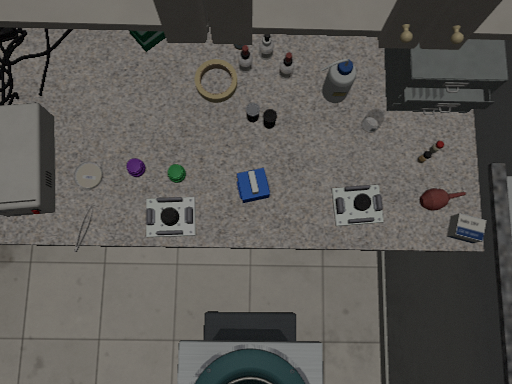

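View pics/scene1.png

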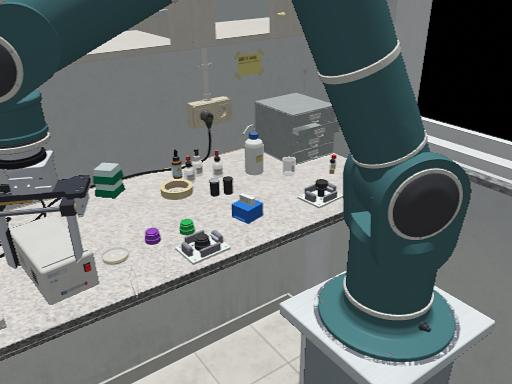

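The top view shows the blue cover at (253,185) with its white handle, carriers at (170,217) and (358,204), and green and purple look-alikes at (176,173) and (136,167). In the scene view the left carrier's part (202,240) looks squat and the right one's (321,187) tall. The depth heights should settle which is which.

```bash
python3 - <<'E'
from h import *
d=np.load('top.npz'); px,P=d['px'],d['P']
hsv=cv2.cvtColor(px,cv2.COLOR_RGB2HSV)
for n,(u,v) in dict(cov=(253,185),c1=(170,217),c2=(358,204)).items():
    s=np.s_[v-32:v+32,u-36:u+36]; p=P[s].reshape(-1,3); H=hsv[s].reshape(-1,3).astype(int); 
    print(n,'bench z',np.nanmedian(p[(H[:,2]>90),2]))
    if n=='cov':
        m=(H[:,0]>100)&(H[:,0]<130)&(H[:,1]>120)&(abs(p[:,2]-42)<6); print('blue top',np.median(p[m],0),m.sum())
        r=cv2.minAreaRect(p[m][:,:2].astype(np.float32)); print(r)
        m=(p[:,2]>58)&(p[:,2]<75); print('handle',np.median(p[m],0),cv2.minAreaRect(p[m][:,:2].astype(np.float32)))
    else:
        m=(H[:,2]<45)&(H[:,1]<90)&(np.hypot(*(p[:,:2]-P[v,u,:2]).T)<28); q=p[m]; zz=np.nanpercentile(q[:,2],[50,90,98]); print('black z',zz)
        t=q[q[:,2]>zz[0]-5]; print('top disc',cv2.minEnclosingCircle(t[:,:2].astype(np.float32)))
        m=(H[:,2]>150)&(H[:,1]<40)&(abs(p[:,2]-8)<6); print('plate',m.sum(),cv2.minAreaRect(p[m][:,:2].astype(np.float32)))
        m=(p[:,2]>28)&(H[:,2]>50)&(H[:,2]<130); print('grey',m.sum(),cv2.minAreaRect(p[m][:,:2].astype(np.float32)))
px=np.hstack([cv2.resize(px[v-32:v+32,u-32:u+32],(260,260),interpolation=cv2.INTER_CUBIC) for u,v in((253,185),(170,217),(358,204))])
save('crop.png',px)
E
```

```text
cov bench z 1.2282109664506606
blue top [497.60305211   4.56803157  42.53826617] 593
((500.57049560546875, 1.444976806640625), (63.398681640625, 64.15423583984375), 13.748591423034668)
handle [500.86621293   2.51404092  66.54041516] ((500.83624267578125, 1.7270946502685547), (49.07766342163086, 14.192164421081543), 13.408236503601074)
c1 bench z 1.7381294838778558
black z [38.19630445 41.5518227  43.28296189]
top disc ((426.3406982421875, 189.3277130126953), 18.01563262939453)
plate 40 ((418.4488830566406, 188.49496459960938), (68.28038787841797, 103.13611602783203), 2.631981611251831)
grey 309 ((427.7010803222656, 189.78768920898438), (82.59760284423828, 101.52436065673828), 3.5626516342163086)
c2 bench z 1.758338274080188
black z [54.11048065 57.35006925 58.66483225]
top disc ((459.35748291015625, -243.3253936767578), 18.94719886779785)
plate 5 ((447.4127197265625, -223.508544921875), (77.03791046142578, 24.395353317260742), 50.66546630859375)
grey 303 ((461.8093566894531, -244.03802490234375), (83.22015380859375, 101.45297241210938), 5.434508800506592)
```

View pics/crop.png

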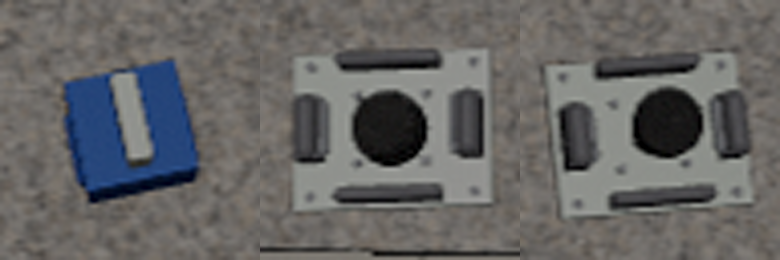

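Candidates:
- **Objective:** black part in the left carrier (170,217), top z about 39–43, which is squat as described. The tall one at (358,204), top z about 57, is the eyepiece. The green (176,173) and purple (136,167) parts are decoys.
- **Cover:** only the blue box at (253,185).

The crop confirms the choice: left carrier. I'll fly past it and look with the wrist camera on the way.

```bash
python3 -m inch '[[[-0.3,-0.27,0,0,0,0],[-0.3,-0.27,0,0,0,0],[-0.3,-0.27,0,0,0,0],[-0.3,-0.27,0,0,0,0],[-0.3,-0.27,0,0,0,0],[-0.3,-0.27,0,0,0,0],[-0.3,-0.27,0,0,0,0],[-0.3,-0.27,0,0,0,0],[0,0,0,0,0,0],[0,0,0,0,0,0]]]' -1 40
python3 - <<'E'
from h import *
px,P,A,e,f,c=grab('wrist'); save('w1.png',px); np.savez('w1.npz',px=px,P=P)
print(e,A.round(3).tolist())
E
```

```text
t: 1.1
tool_pos: [417.1, 206.4, 205.4]
tool_rot: [-0.0, 0.221, 0.975, -0.0]
force: [0.2, 0.5, 0.3]
opening: 93.9
gripper_force: 0.0
[342.83152631 241.50767105 384.77295276] [[0.43, 0.866, 0.256], [0.903, -0.413, -0.122], [0.0, 0.284, -0.959]]
```

View pics/w1.png

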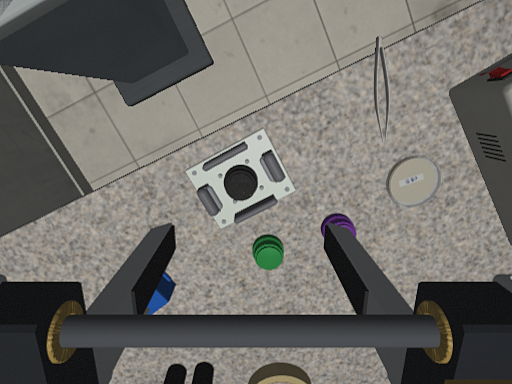

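The wrist view shows the whole objective carrier centred at (240,180), with the green decoy at (268,252) and the purple one at (338,228). I'll measure the plate outline on the z = 8 plane.

```bash
cat >> h.py <<'E'
def rays(uv,A,e,f,c,z):
    uv=np.asarray(uv,float); d=np.c_[(uv[:,0]-c['cx'])/f,(uv[:,1]-c['cy'])/f,np.ones(len(uv))]@A.T
    return e+d*((z-e[2])/d[:,2])[:,None]
def plate(px,P,A,e,f,c,box,thr=120):
    x0,y0,x1,y1=box; g=cv2.cvtColor(px,cv2.COLOR_RGB2HSV)
    Z=np.nan_to_num(P[:,:,2],nan=-99)
    m=((Z>4.5)).astype(np.uint8); k=np.zeros_like(m); k[y0:y1,x0:x1]=m[y0:y1,x0:x1]
    w=((g[:,:,2]>thr)&(g[:,:,1]<40)).astype(np.uint8); w2=np.zeros_like(w); w2[y0:y1,x0:x1]=w[y0:y1,x0:x1]
    for n,mm in(('depth',k),('white',cv2.morphologyEx(w2,cv2.MORPH_OPEN,np.ones((3,3),np.uint8)))):
        cs=cv2.findContours(mm,0,1)[0]; q=max(cs,key=cv2.contourArea)[:,0]
        r=rays(q,A,e,f,c,8.)[:,:2]; print(n,cv2.minAreaRect(r.astype(np.float32)))
    Q=P[y0:y1,x0:x1].reshape(-1,3)
    t=Q[(Q[:,2]>26)&(Q[:,2]<60)]
    print('parts',np.nanmedian(Q[:,2]),cv2.minAreaRect(t[:,:2].astype(np.float32)))
E
python3 - <<'E'
from h import *
r=grab('wrist'); plate(*r,(180,120,303,235))
px,P=r[:2]
# green part for reference; black disc
s=np.s_[160:205,218:262]; p=P[s].reshape(-1,3); v=px[s].reshape(-1,3).max(1)
t=p[(v<60)&(p[:,2]>32)]; print('obj top',len(t),np.percentile(t[:,2],[10,50,90]),cv2.minEnclosingCircle(t[:,:2].astype(np.float32)))
b=P[240:290,280:320,2]; print('bench z',np.nanmedian(b))
E
```

```text
depth ((427.5387878417969, 188.66232299804688), (93.46116638183594, 114.04313659667969), 2.9669992923736572)
white ((425.3204040527344, 190.85641479492188), (161.42697143554688, 147.3125), 64.6117935180664)
parts 0.9547739217400135 ((425.7277526855469, 189.81124877929688), (83.52684783935547, 103.56608581542969), 2.9148929119110107)
obj top 737 [34.34700915 38.75372122 39.74701629] ((425.29132080078125, 190.1740264892578), 18.588634490966797)
bench z 0.1219989741603058
```

```bash
python3 -m inch '[[[-0.273,-0.248,0,0,0,0],[-0.273,-0.248,0,0,0,0],[-0.273,-0.248,0,0,0,0],[-0.273,-0.248,0,0,0,0],[-0.273,-0.248,0,0,0,0],[0,0,0.1,0,0,-0.0542],[0,0,0.1,0,0,-0.0542],[0,0,0.1,0,0,-0.0542],[0,0,0.1,0,0,-0.0542],[0,0,0.1,0,0,-0.0542],[0,0,0.1,0,0,-0.0542],[0,0,0,0,0,0]]]'
python3 - <<'E'
from h import *
px,P,A,e,f,c=grab('wrist'); save('w2.png',px)
t=P[(P[:,:,2]>58)&(P[:,:,2]<75)&(np.hypot(P[:,:,0]-501,P[:,:,1]-2)<45)]
print(len(t),np.median(t[:,2]),cv2.minAreaRect(t[:,:2].astype(np.float32)))
t=P[(P[:,:,2]>36)&(P[:,:,2]<50)&(np.hypot(P[:,:,0]-501,P[:,:,1]-2)<50)]
print(len(t),np.median(t[:,2]),cv2.minAreaRect(t[:,:2].astype(np.float32)))
E
```

```text
t: 2.4
tool_pos: [500.4, 3.7, 132.1]
tool_rot: [-0.001, -0.121, 0.993, 0.0]
force: [-1.3, -0.5, 0.0]
opening: 94.3
gripper_force: 0.0
979 65.85870941167727 ((499.8327331542969, 0.3477191925048828), (49.72998809814453, 14.71510124206543), 14.178201675415039)
3774 41.972386366813424 ((500.1005859375, 0.6660385131835938), (64.30658721923828, 64.07505798339844), 13.526604652404785)
```

View pics/w2.png

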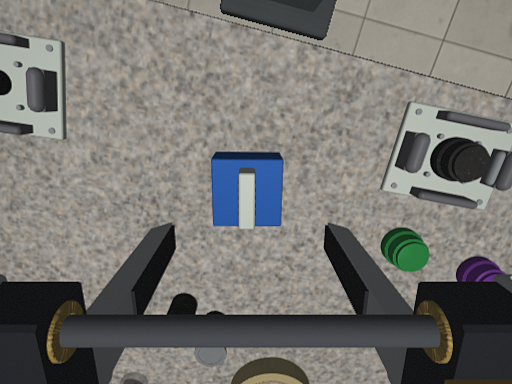

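The cover is at (246,195), centred between the fingers and aligned, with heights 42 and 66 as expected. Descending.

```bash
python3 -m inch '[[[0.009,-0.0235,0.15,0,0,0],[0,0,0.15,0,0,0],[0,0,0.15,0,0,0],[0,0,0.15,0,0,0],[0,0,0.08,0,0,0],[0,0,0.03,0,0,0],[0,0,0,0,0,0],[0,0,0,0,0,0]]]'
```

```text
t: 3.25
tool_pos: [501.3, -0.4, 49.0]
tool_rot: [0.0, -0.119, 0.993, -0.0]
force: [-0.1, -0.9, -0.2]
opening: 94.1
gripper_force: 0.0
```

```bash
python3 -m inch '[[[0.01,0,0.02,0,0,0],[0,0,0.018,0,0,0],[0,0,0,0,0,0]]]'; python3 -m inch '[[[0,0,0,0,0,0],[0,0,0,0,0,0],[0,0,0,0,0,0],[0,0,0,0,0,0],[0,0,0,0,0,0],[0,0,0,0,0,0],[0,0,0,0,0,0],[0,0,0,0,0,0],[0,0,0,0,0,0],[0,0,0,0,0,0]]]' 1 50
```

```text
t: 3.55
tool_pos: [499.5, -0.8, 43.6]
tool_rot: [-0.0, -0.119, 0.993, -0.0]
force: [0.2, -0.6, 0.1]
opening: 94.0
gripper_force: 0.0
t: 4.55
tool_pos: [499.7, -0.8, 43.7]
tool_rot: [0.0, -0.119, 0.993, -0.0]
force: [-0.5, 0.8, 0.9]
opening: 17.3
gripper_force: 0.5
```

```bash
python3 -m inch '[[[0,0,0,0,0,0],[0,0,0,0,0,0],[0,0,0,0,0,0],[0,0,0,0,0,0]]]'; python3 -m inch '[[[0,0,-0.1,0,0,0],[0,0,-0.2,0,0,0],[0,0,-0.25,0,0,0],[0,0,-0.25,0,0,0],[0,0,0,0,0,0],[0,0,0,0,0,0]]]'
python3 - <<'E'
from h import *
px,P,A,e,f,c=grab('wrist'); save('w3.png',px)
o=bot.get_obs();T=o['tool_pos']; print(o['tool_pos'],o['tool_rot'],o['force'],o['opening'],o['gripper_force'])
h=px[:,:,2].astype(int)-px[:,:,0]>50
t=P[h&(P[:,:,2]>T[2]-12)&(P[:,:,2]<T[2]+6)]
print(len(t),np.median(t[:,2]),cv2.minAreaRect(t[:,:2].astype(np.float32)))
E
```

```text
t: 4.95
tool_pos: [499.6, -0.9, 43.7]
tool_rot: [-0.0, -0.119, 0.993, -0.0]
force: [0.1, 0.8, -1.8]
opening: 13.6
gripper_force: 50.0
t: 5.55
tool_pos: [499.9, -0.7, 140.5]
tool_rot: [0.001, -0.119, 0.993, 0.0]
force: [-0.3, -0.3, -1.7]
opening: 13.5
gripper_force: 50.0
[499.36857729  -0.77341561 139.6806525 ] [-1.66093002e-05 -1.18910674e-01  9.92904956e-01  1.27551930e-05] [-0.15771338 -1.00722058 -2.14325496] 13.499036058441675 49.97670650482178
4495 139.2277445650133 ((500.39898681640625, -1.2329940795898438), (63.867454528808594, 63.79222869873047), 13.355020523071289)
```

View pics/w3.png

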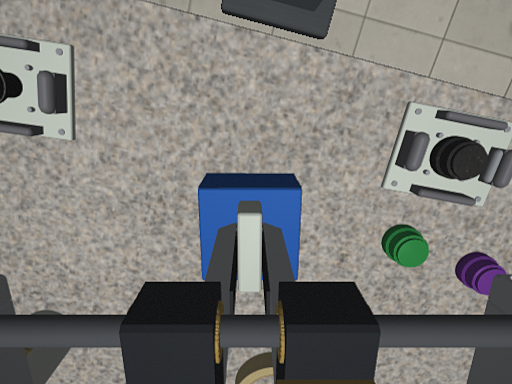

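The cover is held: opening 13.5, grip 50 N, and it hangs level at (250,230). I'll move beside the carrier with yaw aligned and measure both in the same view.

```bash
python3 -m inch '[[[-0.04,0.12,0,0,0,0],[-0.083,0.251,0,0,0,0],[-0.083,0.251,0,0,0,0],[-0.083,0.251,0,0,0,0],[-0.083,0.251,0,0,0,0],[-0.083,0.251,0,0,0,0],[-0.043,0.131,0,0,0,0],[0,0,0,0,0,0.0433],[0,0,0,0,0,0.0433],[0,0,0,0,0,0],[0,0,0,0,0,0],[0,0,0,0,0,0]]]'
cat > m.py <<'E'
from h import *
import sys
r=grab('wrist'); px,P,A,e,f,c=r; save(sys.argv[1],px)
o=bot.get_obs();T=o['tool_pos']; print(T,o['tool_rot'],o['force'])
h=px[:,:,2].astype(int)-px[:,:,0]>50
t=P[h&(P[:,:,2]>T[2]-12)&(P[:,:,2]<T[2]+6)]
print('cover',np.median(t[:,2]),cv2.minAreaRect(t[:,:2].astype(np.float32)))
near=(abs(P[:,:,0]-427)<75)&(abs(P[:,:,1]-189)<75)
m=(near&(P[:,:,2]>4.5)&(P[:,:,2]<45)).astype(np.uint8)
q=max(cv2.findContours(m,0,1)[0],key=cv2.contourArea)[:,0]; print('px',q.min(0),q.max(0))
print('plate',cv2.minAreaRect(rays(q,A,e,f,c,8.)[:,:2].astype(np.float32)))
t=P[near&(P[:,:,2]>24)&(P[:,:,2]<45)]; print('parts',cv2.minAreaRect(t[:,:2].astype(np.float32)))
E
python3 m.py w4.png
```

```text
t: 6.8
tool_pos: [515.0, 188.5, 139.4]
tool_rot: [-0.0, -0.029, 1.0, -0.0]
force: [-0.7, -0.1, -0.7]
opening: 13.4
gripper_force: 50.0
[515.0349969  188.61906458 139.57853258] [-1.15628619e-04 -2.91613500e-02  9.99574706e-01 -9.38073603e-05] [-0.60413192 -0.18328184 -1.21058316]
cover 138.14939625293627 ((515.7223510742188, 188.06495666503906), (64.20923614501953, 63.64937973022461), 3.601724863052368)
px [197  41] [317 139]
plate ((425.5587158203125, 189.39517211914062), (89.16738891601562, 111.7224349975586), 3.3564157485961914)
parts ((426.1182861328125, 189.34396362304688), (83.90910339355469, 103.7686996459961), 2.184525728225708)
```

View pics/w4.png

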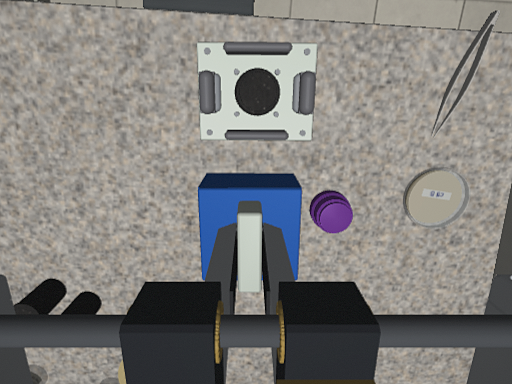

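The carrier is fully visible at (257,91). The plate fit is 89×112 mm, which matches the given size. Moving over it and descending with force checks.

```bash
python3 -m inch '[[[0.15,0.011,0,0,0,0],[0.2,0.014,0,0,0,0],[0.2,0.014,0,0,0,0],[0.15,0.011,0,0,0,0],[0.046,0.004,0,0,0,0],[0,0,0,0,0,0],[0,0,0,0,0,0],[0,0,0.1,0,0,0],[0,0,0.15,0,0,0],[0,0,0.1,0,0,0],[0,0,0,0,0,0],[0,0,0,0,0,0]]]'
python3 - <<'E'
from h import *
px,P,A,e,f,c=grab('wrist')
T=bot.get_obs()['tool_pos']; h=px[:,:,2].astype(int)-px[:,:,0]>50
t=P[h&(P[:,:,2]>T[2]-12)&(P[:,:,2]<T[2]+6)]
print(T,'cover',np.median(t[:,2]),cv2.minAreaRect(t[:,:2].astype(np.float32)))
m=(px.max(2)<256)&(P[:,:,2]>24)&(P[:,:,2]<47)&(abs(P[:,:,0]-426)<75)&(abs(P[:,:,1]-189)<75)&~h
t=P[m]; print(len(t),t.min(0),t.max(0))
E
```

```text
t: 8.05
tool_pos: [425.4, 190.1, 97.5]
tool_rot: [-0.0, -0.028, 1.0, -0.0]
force: [-0.2, 0.3, -1.4]
opening: 13.6
gripper_force: 50.0
[425.64353729 190.28256765  97.90770074] cover 96.24336636732534 ((426.2848205566406, 189.6142120361328), (64.38455200195312, 63.93452072143555), 3.518095016479492)
1542 [382.68291208 137.10349357  24.17666514] [446.49579361 242.08303186  36.00919135]
```

```bash
python3 -m inch '[[[0,0,0.03,0,0,0],[0,0,0.03,0,0,0],[0,0,0.03,0,0,0],[0,0,0.03,0,0,0],[0,0,0,0,0,0],[0,0,0,0,0,0]]]'; python3 -m inch '[[[0,0,0.03,0,0,0],[0,0,0.03,0,0,0],[0,0,0.03,0,0,0],[0,0,0,0,0,0],[0,0,0,0,0,0]]]'
```

```text
t: 8.7
tool_pos: [425.3, 190.3, 83.2]
tool_rot: [-0.0, -0.028, 1.0, -0.0]
force: [0.4, 0.2, -1.0]
opening: 14.0
gripper_force: 50.0
t: 9.2
tool_pos: [425.3, 190.2, 72.4]
tool_rot: [-0.0, -0.028, 1.0, -0.0]
force: [-0.5, -0.6, -1.1]
opening: 13.6
gripper_force: 50.0
```

```bash
python3 -m inch '[[[0,0,0.02,0,0,0],[0,0,0.02,0,0,0],[0,0,0.02,0,0,0],[0,0,0,0,0,0],[0,0,0,0,0,0]]]';  python3 -m inch '[[[0,0,0.015,0,0,0],[0,0,0.015,0,0,0],[0,0,0,0,0,0],[0,0,0,0,0,0]]]'
```

```text
t: 9.7
tool_pos: [425.4, 190.0, 65.3]
tool_rot: [-0.0, -0.028, 1.0, -0.0]
force: [0.8, -2.6, -0.2]
opening: 13.9
gripper_force: 50.0
t: 10.1
tool_pos: [425.7, 190.3, 61.9]
tool_rot: [0.0, -0.028, 1.0, 0.0]
force: [2.5, -3.0, 3.5]
opening: 13.5
gripper_force: 50.0
```

```bash
python3 -m inch '[[[-0.003,-0.005,0.012,0,0,0],[0,0,0.012,0,0,0],[0,0,0.012,0,0,0],[0,0,0,0,0,0],[0,0,0,0,0,0]]]';  python3 -m inch '[[[0,0,0.015,0,0,0],[0,0,0.015,0,0,0],[0,0,0,0,0,0],[0,0,0,0,0,0]]]'
```

```text
t: 10.6
tool_pos: [425.8, 189.7, 57.2]
tool_rot: [0.0, -0.029, 1.0, -0.0]
force: [4.8, -0.7, -5.9]
opening: 14.0
gripper_force: 50.0
t: 11.0
tool_pos: [425.3, 189.5, 53.3]
tool_rot: [-0.0, -0.029, 1.0, -0.0]
force: [3.8, 0.1, -14.1]
opening: 13.5
gripper_force: 50.0
```

The catches have snapped and are now pulling the cover down. I'll go down gently to the floor.

```bash
python3 -m inch '[[[-0.003,0,0.006,0,0,0],[0,0,0.005,0,0,0],[0,0,0,0,0,0],[0,0,0,0,0,0]]]';  python3 -m inch '[[[0,0,0.004,0,0,0],[0,0,0,0,0,0],[0,0,0,0,0,0]]]'
```

```text
t: 11.4
tool_pos: [425.8, 189.6, 52.3]
tool_rot: [-0.0, -0.028, 1.0, -0.0]
force: [-1.3, 0.0, -7.9]
opening: 13.5
gripper_force: 50.0
t: 11.7
tool_pos: [426.2, 189.7, 52.1]
tool_rot: [0.0, -0.028, 1.0, -0.0]
force: [-0.5, -1.2, -3.6]
opening: 13.8
gripper_force: 50.0
```

```bash
python3 -m inch '[[[0,0,0.006,0,0,0],[0,0,0.006,0,0,0],[0,0,0,0,0,0],[0,0,0,0,0,0],[0,0,0,0,0,0]]]'
```

```text
t: 12.2
tool_pos: [426.5, 190.1, 51.2]
tool_rot: [0.0, -0.029, 1.0, 0.0]
force: [-3.8, -1.3, 14.2]
opening: 13.7
gripper_force: 50.0
```

```bash
python3 -m inch '[[[0.002,0,-0.002,0,0,0],[0,0,0,0,0,0],[0,0,0,0,0,0],[0,0,0,0,0,0],[0,0,0,0,0,0],[0,0,0,0,0,0],[0,0,0,0,0,0],[0,0,0,0,0,0]]]'
python3 - <<'E'
from h import *
for n in('top','scene','wrist'):
    px,P,A,e,f,c=grab(n); o=bot.get_obs(); print(n,o['force'],o['tool_pos'])
    h=px[:,:,2].astype(int)-px[:,:,0]>50
    t=P[h&(abs(P[:,:,0]-426)<50)&(abs(P[:,:,1]-189)<50)&(P[:,:,2]>30)]
    if len(t): print(len(t),np.percentile(t[:,2],[20,50,80]),cv2.minAreaRect(t[:,:2].astype(np.float32)))
    if n=='top':
        t=P[172:236,322:394].reshape(-1,3); t=t[t[:,2]>50]; print('eyepiece',np.median(t,0),cv2.minEnclosingCircle(t[:,:2].astype(np.float32)))
    if n=='scene': save('s2.png',cv2.resize(px[170:290,120:380],(780,360)))
E
```

```text
t: 13.0
tool_pos: [426.4, 190.1, 51.3]
tool_rot: [0.001, -0.028, 1.0, 0.0]
force: [-0.4, -1.4, 7.5]
opening: 13.5
gripper_force: 50.0
top [-1.86737706 -0.67313235  7.42783182] [426.3857432  190.06739638  51.27659912]
89 [48.33634963 50.28490179 52.03681444] ((407.2654724121094, 167.61822509765625), (18.41148567199707, 21.409669876098633), 7.321391582489014)
eyepiece [ 461.01085625 -244.10250532   54.31233413] ((461.428466796875, -243.10972595214844), 19.896827697753906)
scene [-1.45996157 -0.27348293  7.17307247] [426.42315447 190.08717844  51.29757465]
541 [ 39.40289764  48.41354286 333.5178776 ] ((408.557373046875, 199.2340087890625), (90.04801177978516, 78.65799713134766), 56.18124008178711)
wrist [-0.66501133 -1.28799217  7.40798571] [426.40480183 190.04751951  51.26596476]
4573 [49.50354382 50.06110071 50.61772243] ((426.7738342285156, 189.52835083007812), (63.69039535522461, 63.802879333496094), 2.995832681655884)
```

View pics/s2.png

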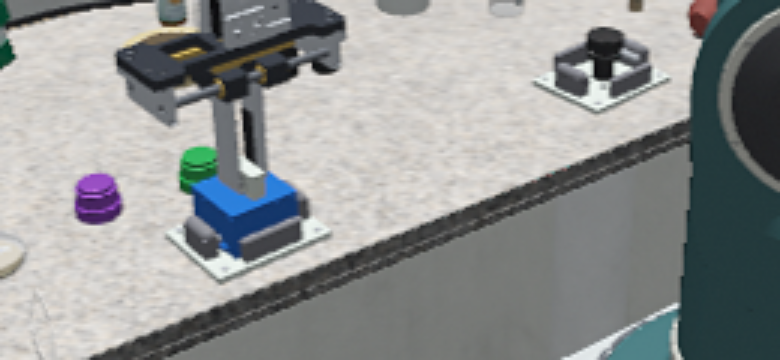

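The cover is fully home: its top is at z = 50.1 (8 + 42), yaw 3°, centred in the carrier at about (248,215) in the crop. The eyepiece is untouched. I'll trim the push to about 10 N.

```bash
python3 -m inch '[[[0,0,0.002,0,0,0],[0,0,0,0,0,0],[0,0,0,0,0,0],[0,0,0,0,0,0],[0,0,0,0,0,0],[0,0,0,0,0,0],[0,0,0,0,0,0],[0,0,0,0,0,0]]]'
```

```text
t: 13.95
tool_pos: [426.4, 190.1, 51.2]
tool_rot: [0.001, -0.029, 1.0, 0.0]
force: [-2.8, -1.1, 13.6]
opening: 13.5
gripper_force: 50.0
```

```bash
python3 -m inch '[[[0.001,0,-0.001,0,0,0],[0,0,0,0,0,0],[0,0,0,0,0,0],[0,0,0,0,0,0],[0,0,0,0,0,0],[0,0,0,0,0,0],[0,0,0,0,0,0],[0,0,0,0,0,0]]]'
```

```text
t: 14.75
tool_pos: [426.4, 190.1, 51.3]
tool_rot: [0.001, -0.028, 1.0, 0.0]
force: [-0.3, -0.5, 9.4]
opening: 13.3
gripper_force: 50.0
```

```bash
python3 -m inch '[[[0,0,0,0,0,0],[0,0,0,0,0,0],[0,0,0,0,0,0],[0,0,0,0,0,0],[0,0,0,0,0,0]]]'; python3 -c "
from cell import ticket
print(ticket.job_done())"
```

```text
t: 15.25
tool_pos: [426.4, 190.1, 51.3]
tool_rot: [0.001, -0.028, 1.0, 0.0]
force: [-0.6, -0.3, 10.3]
opening: 13.4
gripper_force: 50.0
the job is handed in; nothing more can be done
None
```

The blue cover is snapped fully home over the objective's carrier and still held with about 10 N of downward push; the eyepiece was not touched, and I handed the job in at 15.25 s (no verdict came back).

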